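Square the weight case into the corner stop

ROBOT

A 6-joint arm with a two-finger parallel gripper is mounted at the origin on a cart in front of the work surface, level with it; the furniture and walls round the work are solid. World frame = base frame: x ahead of the robot, y to its left, z up, the work surface at z = 0. Lengths are in m, angles in degrees, forces in N, time in s.
With the tool pointing down it reaches from about 0.4 to 0.825 m from the base axis. Payload 7 kg.
Tool frame: the origin (TCP) lies midway between the tips of the shut fingers; the grasp point (between the pads) lies 19 mm behind it; z points along the fingers, y is the line along which they close (so a half turn about z gives the same grasp; the last joint's range is limited). The gripper opens to 88 mm and grips with 3 to 60 N. Pads are 19 mm wide; open, the fingers measure 130 mm over their backs; the gripper's body (78 mm by 193 mm) begins 47 mm behind the grasp point.
Start: joints at [90.132, 20.546, 0.682, 0, -70.136, -16.507], TCP at [0.19, 0.648, 0.227] pointing down, gripper open.
Joint ranges: [-176.03, 176.03], [-82.01, 121.73], [-58.28, 71.71], [-173.87, 95.51], [-174.79, -0.11], [-173.66, 173.66]. Speed limits (degrees/s): [136.94, 136.94, 172.46, 180, 180, 180].

INTERFACE

Orientations are given as [roll, pitch, yaw] about the fixed x, y, z axes, in that order (R = Rz(yaw) Ry(pitch) Rx(roll)).
In Python, from workcell import * gives the robot as it stands.
- The arm moves only by the tool move_arm, never from a script. Its arguments are lists of equal length, an entry for each row: "dp": the shift along the tool's x, y, z in m, a list of three; "yaw": the turn about the tool's z in rad; "gripper": the opening, from -1 (shut) to 1 (fully open). In form: {"dp": [[tx, ty, tz], ...], "yaw": [yaw, ...], "gripper": [gripper, ...]}. A call has 1 to 20 rows; each row is the pose to reach, as a shift and turn from the pose commanded when the call began, along the tool's axes at that moment; what a row does not reach only later rows make up. A row lasts 1/12 s, in which the tool goes at most 41.7 mm and 7.16 degrees, less where a joint would pass 70% of its speed; a pose out of reach is approached as far as the arm can. A call with a gripper value outside its range is refused whole. The fingers move at their own pace and stop on an object; "newtons" is the grip in N (left out, the last holds). Time passes only in rows, so rows that repeat a pose let the fingers close. It gives the time, the measured TCP pose, the force, the opening and the grip force at its end, in the units of the state.
- get_obs(): the state, without advancing time (a new reading comes with each control period).
- camera(name): name is "side" or "top" or "wrist"; returns a dict with "pixels" (420x560x3 uint8, red, green, blue), "range_z" (420x560 float32, m along the optical axis (not along the pixel's ray), 0 where there is no reading), "intrinsics" (3x3 intrinsics, pixels), "rvec" (rotation vector, rad) and "tvec" (3), from world to camera coordinates, as OpenCV has them. Camera axes: x right, y down, z forward; pixel columns grow to the right and rows downward; lengths in m; the calibration is good to about 2 mm. The wrist camera is an equidistant fisheye: a pixel r from the principal point sees the ray r / f radians off the axis. A picture is of the moment at which its call begins.
- finish_job(): hands the job in; it is judged then, once.
The state is a dict: "clock": time; "q": joint angles; "qvel": joint speeds; "joint_torque": joint torques, N m; "position": TCP position; "tool_rot": TCP orientation; "ft_force": force on the tool from outside, world axes, zero at the start; "torque": the same for the moment, N m; "opening": finger opening in m; "grasp_force": force on a finger pad.
Only numpy, scipy, OpenCV 4.12 (cv2) and the standard library are available. Lean on these libraries where they do the work, as an engineer would, in place of code of your own. Each camera call takes 0.05 s, during which the arm holds its last target. There are 200 camera calls.

TASK

Push the blue weight case along the table into the inside corner of the aluminium corner stop, so that one long side lies flush against the long fence and one end lies flush against the short fence. Only push it with the fingertips: it must stay flat on the table, never lifted or tipped. Leave the three sample vials and the cork stopper where they stand, and finish clear of everything.

Things in the scene. Friction and masses are not known exactly. Their poses are not given: they have to be found in the camera images.
- weight_case: Blue closed weight case, loose, about 0.2 kg, 52 mm (x) by 84 mm (y), 40 mm tall, white clasp on its front (-x). Origin at the centre of its underside, z up: back (+x side) 27 mm from it, front 25 mm, ends 42 mm. Starts in front of the long fence, within 0.4 rad of parallel to it, its back to the long fence and +y end to the short fence, and goes into the corner that way round.
- corner_stop: L-shaped aluminium corner stop fixed to the table; fences 22 mm tall, 14 mm thick, dark screws on top. Origin on the table at the inside corner. Long fence: 270 mm along -y, inside face x = 0 looks to -x (roughly to the robot). Short fence: 95 mm along -x, inside face y = 0 looks to -y (right). The case belongs at x < 0, y < 0. Its yaw varies from -0.15 to 0.35 rad.
- vial_a: Bystander sample vial, white screw cap, 27 mm across, 58 mm tall, loose, upright; origin at the centre of its underside. It may stand behind the long fence, beyond the short fence or to the left of the open side of the corner.
- vial_b: Bystander sample vial, black screw cap, 27 mm across, 58 mm tall, loose, upright; origin at the centre of its underside. It may stand behind the long fence, beyond the short fence or to the left of the open side of the corner.
- vial_c: Bystander sample vial, white screw cap, 27 mm across, 58 mm tall, loose, upright; origin at the centre of its underside. It may stand behind the long fence, beyond the short fence or to the left of the open side of the corner.
- stopper: Bystander cork stopper, 33 mm across, 26 mm tall, loose, on the robot's left, well to the left of the stop; origin at the centre of its underside.
Not all that is in view belongs to the job. Of the things that look like the weight_case, take the one that is nearest to the robot's base at the start.

How it is judged:
By the outcome, as a careful person would: the job done as asked, in the order asked, and still so for the second after the job is handed in, with the robot touching nothing.
It also fails if it takes over 58 s, if anything falls off the work surface, if the arm or the gripper's body presses on something with over 40 N, if the wrist force passes 120 N, or if a joint passes its speed limit or range.

## Working session

There is one attempt and no reset: what is moved stays moved. The work goes in short steps, Python scripts to look and compute and a tool call to move; the robot and the scene stay as the last step left them, time stands still between calls to the robot, and variables do not carry over. Pictures are saved under pics/ and viewed, at most 10 in all, crops included, and the job is handed in when it is done.

Besides the shell and the picture viewer there is one more tool, called after ">>>" by a JSON object that holds its "method" and its "body", one argument or row to a line. move_arm: Moves the arm, as the interface text tells. Its arguments: {"type":"object","properties":{"dp":{"type":"array"},"yaw":{"type":"array"},"gripper":{"type":"array"},"newtons":{"type":"number"}},"required":["dp","yaw","gripper"]}

```bash
mkdir -p pics
python3 - <<'E'
from workcell import *
import cv2,numpy as np
for n in("top","side"):
    c=camera(n); cv2.imwrite(f"pics/{n}0.png",c["pixels"][:,:,::-1]); np.savez(f"pics/{n}0.npz",**c)
    print(n,c["intrinsics"].tolist(),c["rvec"],c["tvec"])
print(get_obs())
E
```

```text
top [[451.2460383829203, 0.0, 282.7176563586414], [0.0, 451.2460383829203, 202.61688070954162], [0.0, 0.0, 1.0]] [ 2.18291117 -2.18478211  0.13743794] [-0.01106949  0.6579983   1.00921201]
side [[379.57668444182076, 0.0, 274.6539421604035], [0.0, 379.57668444182076, 211.09028494057287], [0.0, 0.0, 1.0]] [ 0.44376808 -2.57442287  1.44079408] [0.62087006 0.13185487 0.74372288]
{'clock': 0.1, 'q': array([ 9.01341499e+01,  2.05881431e+01,  6.38677307e-01, -1.76721714e-02,
       -7.01376685e+01, -1.65081158e+01]), 'qvel': array([ 0.05025539, -0.02642741,  0.15065091,  0.06879822, -0.0294121 ,
        0.04658772]), 'joint_torque': array([-1.33160742e-03, -5.84164596e+01,  2.93751848e+01,  7.01553851e+00,
        1.01739261e-02, -5.05938510e-05]), 'position': array([0.19017556, 0.64718452, 0.22570481]), 'tool_rot': array([ 1.79911736e+02, -8.83256528e-03, -1.63799761e+01]), 'ft_force': array([-0.21472143,  0.54354004, -0.04859765]), 'torque': array([ 0.00303237, -0.02939813, -0.05550661]), 'grasp_force': 0.0, 'opening': 0.08777065747329825}
```

View pics/top0.png

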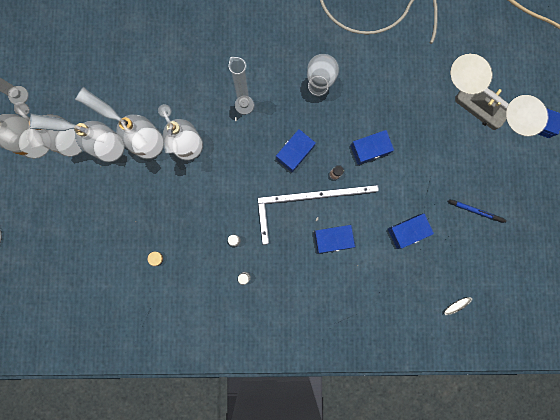

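View pics/side0.png

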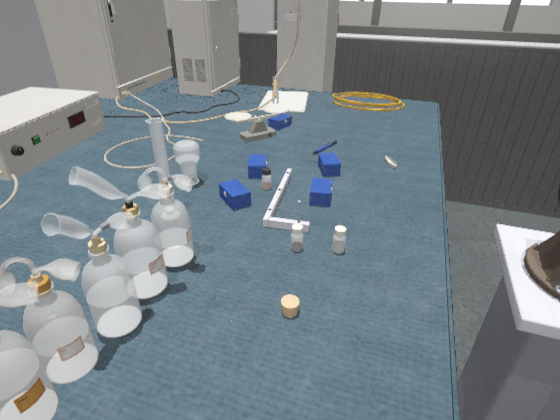

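The top view shows the L stop at (262,200), with its long fence running to (378,188) and its short fence to (265,243). The vials are at (233,240), (243,278) and (337,172), and the stopper is at (155,259). 

Weight case look-alikes: (335,239), (411,231), (295,150), (372,148) and (548,122). I'll measure each one's distance from the base.

```bash
cat > h.py <<'E'
import cv2,numpy as np
def ray(c,uv,z):
    R=cv2.Rodrigues(c["rvec"])[0]; t=np.array(c["tvec"]).ravel(); o=-R.T@t
    uv=np.atleast_2d(uv).astype(float)
    d=np.c_[uv,np.ones(len(uv))]@np.linalg.inv(c["intrinsics"]).T@R
    return (o+d*((z-o[2])/d[:,2])[:,None])[:,:2]
def blobs(c,lo,hi,z,amin=60):
    hsv=cv2.cvtColor(c["pixels"],cv2.COLOR_RGB2HSV)
    m=cv2.inRange(hsv,np.array(lo),np.array(hi))
    out=[]
    for k in cv2.findContours(m,cv2.RETR_EXTERNAL,cv2.CHAIN_APPROX_NONE)[0]:
        if cv2.contourArea(k)<amin: continue
        p=ray(c,k[:,0],z); r=cv2.minAreaRect((p*1000).astype(np.float32))
        out.append((k[:,0].mean(0).round(),r))
    return out,m
E
python3 - <<'E'
from h import *
c=dict(np.load("pics/top0.npz"))
for n,lo,hi,z,a in(("blue",(110,150,60),(130,255,255),.04,100),("white",(0,0,170),(180,50,255),.022,40),("cork",(12,80,120),(30,255,255),.026,60)):
    for p,r in blobs(c,lo,hi,z,a)[0]: print(n,p,np.round(r[0],1),np.round(r[1],1),round(r[2],1))
R=cv2.Rodrigues(c["rvec"])[0]
print("base px",cv2.projectPoints(np.zeros((1,3)),c["rvec"],c["tvec"],c["intrinsics"],None)[0])
im=c["pixels"][150:290,210:450,::-1]
cv2.imwrite("pics/crop0.png",cv2.resize(im,None,fx=3.3,fy=3.3,interpolation=cv2.INTER_CUBIC))
E
```

```text
blue [335. 238.] [ 575.1 -130. ] [52.2 83.6] 9.0
blue [409. 232.] [ 592.3 -304.6] [54.1 93.4] 23.6
blue [475. 210.] [ 640.9 -455.4] [87.6 11.1] 69.9
blue [369. 148.] [ 788.5 -219.4] [54.5 92.9] 19.6
blue [295. 150.] [780.1 -40.3] [53.6 89.3] 49.9
blue [551. 124.] [ 845.3 -650.6] [39.1 68.9] 74.3
white [457. 306.] [ 421.5 -414.6] [17.4 71.6] 32.1
white [243. 278.] [484.6  79.8] [22.  22.9] 9.2
white [233. 239.] [573.5 103. ] [23.1 20.7] 89.9
white [303. 202.] [632.8 -99.7] [107.8 284. ] 6.1
white [  6. 134.] [818.  630.8] [46.9 25.8] 63.5
white [184. 145.] [795.9 222.4] [78.8 82.7] 39.6
white [100. 142.] [798.5 408.2] [95.8 65.8] 58.9
white [ 49. 133.] [812.  534.2] [130.6  87.7] 78.7
white [167. 115.] [865.5 261.6] [46.8 21.8] 23.1
white [124. 125.] [856.3 367.9] [236.3  71.1] 48.2
white [323.  70.] [ 986.  -109.9] [67.  59.8] 72.4
white [498.  95.] [ 923.6 -535.7] [268.  100.7] 52.0
white [366.  21.] [1117.6 -219.5] [ 82.  224.6] 0.8
cork [154. 258.] [530.6 279.6] [31.9 29.4] 89.9
base px [[[277.7681854  496.82575138]]]
```

View pics/crop0.png

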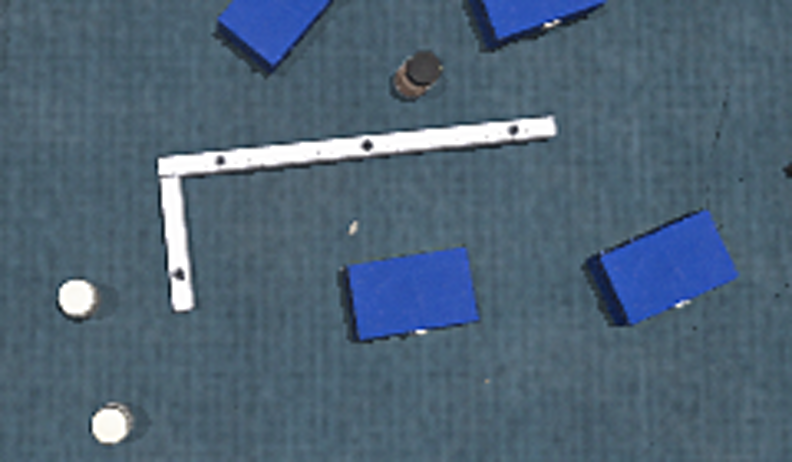

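The nearest case is the one at (335,239): 0.59 m from the base, against 0.67 m for the next. Its white clasp faces the robot. There is also a small pale fleck at about (317,219), which I'll check with the wrist camera. Next I'll fit the stop.

Run:
```python
from h import *
c=dict(np.load("pics/top0.npz"))
_,m=blobs(c,(0,0,150),(180,60,255),.022)
v,u=np.nonzero(m[180:250,250:385]); p=ray(c,np.c_[u+250,v+180],.022)*1000
# iterate: long fence = points far from the short one
long=p[(p[:,1]<5)&(p[:,0]>640)]; r=cv2.fitLine(long.astype(np.float32),cv2.DIST_HUBER,0,.01,.01).ravel()
d=r[:2] if r[1]<0 else -r[:2]; yaw=np.arctan2(d[0],-d[1]); print("yaw",np.degrees(yaw))
ex=np.array([np.cos(yaw),np.sin(yaw)]); ey=np.array([-np.sin(yaw),np.cos(yaw)])
sh=p[(p@ex< r[2:]@ex-20)&(p@ey>-40)]
cx=r[2:]@ex-7; cy=np.median(sh@ey)-7; q=p[(p@ex>cx-2)]
print("ends long",(q@ey).min()-cy,(q@ey).max()-cy,"short end",(sh@ex).min()-cx, "n",len(long),len(sh))
o=cx*ex+cy*ey; print("corner",o)
for n,w in(("case",[575.1,-130]),("fleck",ray(c,[317,219],0)[0]*1000)): w=np.array(w);print(n,w,"stop frame",(w-o)@ex,(w-o)@ey)
```

```text
yaw 6.083708
ends long -270.0024363462731 13.899999548069136 short end -94.13846129245451 n 566 214
corner [659.22446612  31.55046949]
case [ 575.1 -130. ] stop frame -100.7720217935424 -151.72501660223404
fleck [622.09827698 -93.98149166] stop frame -50.22114338454869 -120.89029939447502
```

>>> {"method": "move_arm", "body": {
  "dp": [
    [0.362,0.308,0],
    [0.362,0.308,0],
    [0.362,0.308,0],
    [0.362,0.308,0],
    [0.362,0.308,0],
    [0.362,0.308,0],
    [0.362,0.308,0],
    [0.362,0.308,0],
    [0.362,0.308,0],
    [0.362,0.308,0],
    [0.362,0.308,0],
    [0.362,0.308,0],
    [0.362,0.308,0],
    [0.362,0.308,0],
    [0.362,0.308,0],
    [0.362,0.308,0]
  ],
  "yaw": [-0.392,-0.392,-0.392,-0.392,-0.392,-0.392,-0.392,-0.392,-0.392,-0.392,-0.392,-0.392,-0.392,-0.392,-0.392,-0.392],
  "gripper": [-0.14,-0.14,-0.14,-0.14,-0.14,-0.14,-0.14,-0.14,-0.14,-0.14,-0.14,-0.14,-0.14,-0.14,-0.14,-0.14]
}}

```text
clock: 1.43
position: [0.4504, 0.2507, 0.2264]
tool_rot: [180.0, 0.0, 6.1]
ft_force: [-0.0, 0.5, -0.5]
opening: 0.0378
grasp_force: 0.0
```

>>> {"method": "move_arm", "body": {
  "dp": [
    [0.012,0.392,0],
    [0.012,0.392,0],
    [0.012,0.392,0],
    [0.012,0.392,0],
    [0.012,0.392,0],
    [0.012,0.392,0],
    [0.012,0.392,0],
    [0.012,0.392,0],
    [0.012,0.392,0],
    [0.012,0.392,0],
    [0.012,0.392,0],
    [0.012,0.392,0.04],
    [0.012,0.392,0.08],
    [0.012,0.392,0.1],
    [0.012,0.392,0.1]
  ],
  "yaw": [0,0,0,0,0,0,0,0,0,0,0,0,0,0,0],
  "gripper": [-0.14,-0.14,-0.14,-0.14,-0.14,-0.14,-0.14,-0.14,-0.14,-0.14,-0.14,-0.14,-0.14,-0.14,-0.14]
}}

```text
clock: 2.68
position: [0.5012, -0.1372, 0.122]
tool_rot: [-179.9, 0.5, 6.1]
ft_force: [-0.4, 0.6, -0.3]
opening: 0.0375
grasp_force: 0.0
```

Run:
```python
from workcell import *
import cv2
c=camera("wrist"); cv2.imwrite("pics/w1.png",c["pixels"][:,:,::-1]); print(get_obs()["position"])
```

```text
[ 0.50304177 -0.13743908  0.12482226]
```

View pics/w1.png

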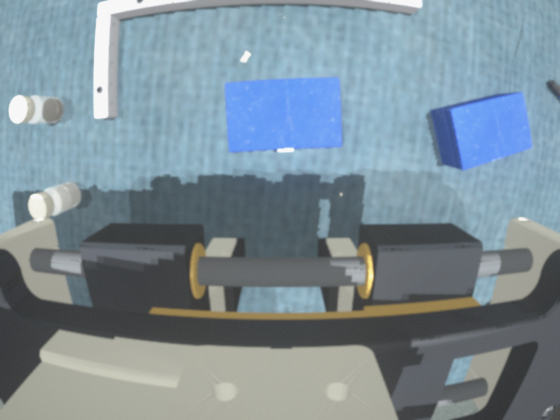

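The wrist view shows the chosen case at (284,115) with its clasp at (286,150), and nothing between it and the fingers. The pale fleck is at (245,57), so I'll check whether it has any height.

Run:
```python
from workcell import *
import cv2,numpy as np
c=camera("wrist"); z=c["range_z"]; print((z[48:66:2,236:256:2]*1000).round(0))
im=cv2.resize(c["pixels"][35:80,215:275,::-1],None,fx=8,fy=8,interpolation=cv2.INTER_CUBIC)
cv2.imwrite("pics/fleck.png",im)
```

```text
[[256. 257. 256. 255. 256. 256. 256. 257. 257. 256.]
 [258. 257. 257. 256. 258. 257. 257. 257. 257. 257.]
 [257. 257. 258. 257. 258. 257. 256. 259. 257. 256.]
 [259. 258. 258. 258. 257. 256. 257. 258. 257. 259.]
 [258. 258. 257. 257. 259. 258. 256. 258. 258. 259.]
 [259. 257. 258. 258. 256. 257. 257. 259. 258. 258.]
 [259. 260. 260. 257. 257. 256. 260. 260. 259. 258.]
 [260. 260. 259. 259. 256. 256. 260. 259. 259. 260.]
 [259. 260. 257. 257. 258. 260. 258. 259. 260. 260.]]
```

View pics/fleck.png

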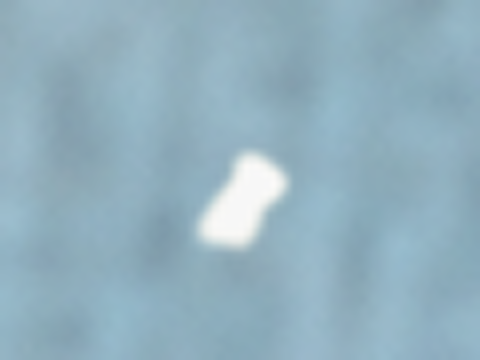

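The fleck looks like a thin chip, possibly 2 mm tall, and it would spoil the fit if it got trapped against a fence. It sits at stop frame (-50,-121). To avoid it I'll push the case +y along the outer lane first, then +x into the corner.

>>> {"method": "move_arm", "body": {
  "dp": [
    [0,0.04,0],
    [0.03,0.076,0],
    [0.072,0.076,0],
    [0.072,0.076,0],
    [0.072,0.076,0],
    [0.072,0.076,0],
    [0.072,0.076,0],
    [0.072,0.076,0],
    [0.072,0.076,0],
    [0.072,0.076,0],
    [0.072,0.076,0],
    [0.072,0.076,0],
    [0.072,0.076,0],
    [0.072,0.076,0],
    [0.072,0.076,0.03],
    [0.072,0.076,0.06],
    [0.072,0.076,0.085],
    [0.072,0.076,0.1],
    [0.072,0.076,0.11],
    [0.072,0.076,0.11]
  ],
  "yaw": [1.571,1.571,1.571,1.571,1.571,1.571,1.571,1.571,1.571,1.571,1.571,1.571,1.571,1.571,1.571,1.571,1.571,1.571,1.571,1.571],
  "gripper": [-1,-1,-1,-1,-1,-1,-1,-1,-1,-1,-1,-1,-1,-1,-1,-1,-1,-1,-1,-1]
}}

```text
clock: 4.45
position: [0.5838, -0.206, 0.0157]
tool_rot: [179.9, 0.0, -83.8]
ft_force: [-0.2, 0.8, 0.4]
opening: 0.0007
grasp_force: 0.0
```

>>> {"method": "move_arm", "body": {
  "dp": [
    [-0.005,0,0],
    [-0.01,0,0],
    [-0.015,0,0],
    [-0.02,0,0],
    [-0.025,0,0],
    [-0.03,0,0],
    [-0.035,0,0],
    [-0.04,0,0],
    [-0.045,0,0],
    [-0.05,0,0],
    [-0.055,0,0],
    [-0.06,0,0],
    [-0.065,0,0],
    [-0.07,0,0],
    [-0.075,0,0],
    [-0.08,0,0],
    [-0.085,0,0],
    [-0.09,0,0],
    [-0.095,0,0],
    [-0.1,0,0]
  ],
  "yaw": [0,0,0,0,0,0,0,0,0,0,0,0,0,0,0,0,0,0,0,0],
  "gripper": [-1,-1,-1,-1,-1,-1,-1,-1,-1,-1,-1,-1,-1,-1,-1,-1,-1,-1,-1,-1]
}}

```text
clock: 6.12
position: [0.5732, -0.1065, 0.0165]
tool_rot: [180.0, 0.0, -83.9]
ft_force: [-0.5, -2.3, 0.9]
opening: 0.0007
grasp_force: 1.0
```

```bash
cat >> h.py <<'E'
def look(name=None):
    from workcell import camera,get_obs
    c=camera("top"); o=np.array([659.2,31.55]); a=np.radians(6.08)
    R=np.array([[np.cos(a),-np.sin(a)],[np.sin(a),np.cos(a)]])
    for p,r in blobs(c,(110,150,60),(130,255,255),.04,100)[0]:
        if np.hypot(*(np.array(r[0])-[610,-70]))<130: print("case",((np.array(r[0])-o)@R).round(1),np.round(r[1],1),round(r[2]-6.08,1))
    s=get_obs(); print("tcp stop",((s["position"][:2]*1000-o)@R).round(1),s["position"][2],s["ft_force"].round(1),s["clock"])
    if name: cv2.imwrite(name,c["pixels"][:,:,::-1])
E
python3 -c "
from h import *
look('pics/t2.png')"
```

```text
tcp stop [-100.1 -127.5] 0.01647858440969593 [ 0.4 -0.5 -0. ] 6.1667
```

View pics/t2.png

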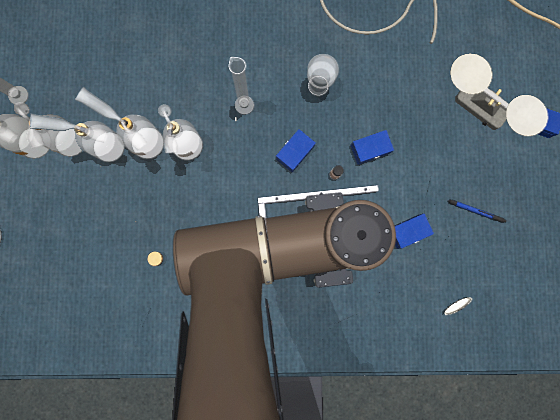

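The arm hides the case in this view. The force on the tool shows it is being pushed, so I'll finish this lane, then retreat, lift and turn to the front.

>>> {"method": "move_arm", "body": {
  "dp": [
    [-0.005,0,0],
    [-0.01,0,0],
    [-0.015,0,0],
    [-0.02,0,0],
    [-0.022,0,0],
    [-0.022,0,0],
    [-0.01,0,0],
    [0.01,0,0],
    [0.01,0,-0.04],
    [0.01,0,-0.08],
    [0.01,0,-0.11],
    [-0.02,0.03,-0.11],
    [-0.05,0.06,-0.11],
    [-0.082,0.075,-0.11],
    [-0.082,0.075,-0.11],
    [-0.082,0.075,-0.11],
    [-0.082,0.075,-0.11],
    [-0.082,0.075,-0.11],
    [-0.082,0.075,-0.11],
    [-0.082,0.075,-0.11]
  ],
  "yaw": [0,0,0,0,0,0,0,0,0,-0.1,-0.2,-0.32,-0.44,-0.56,-0.68,-0.8,-0.92,-1.04,-1.16,-1.28],
  "gripper": [-1,-1,-1,-1,-1,-1,-1,-1,-0.14,-0.14,-0.14,-0.14,-0.14,-0.14,-0.14,-0.14,-0.14,-0.14,-0.14,-0.14]
}}

```text
clock: 7.83
position: [0.4901, -0.0338, 0.1266]
tool_rot: [-180.0, -0.0, -10.3]
ft_force: [0.6, 0.3, 0.9]
opening: 0.0377
grasp_force: 0.0
```

>>> {"method": "move_arm", "body": {
  "dp": [
    [0,0,0],
    [0,0,0],
    [0,0,0],
    [0,0,0]
  ],
  "yaw": [-0.12,-0.24,-0.291,-0.291],
  "gripper": [-0.14,-0.14,-0.14,-0.14]
}}

```text
clock: 8.17
position: [0.4901, -0.0338, 0.1266]
tool_rot: [-180.0, -0.0, 6.2]
ft_force: [-0.3, 0.8, 0.2]
opening: 0.0379
grasp_force: 0.0
```

```bash
cat >> h.py <<'E'
def wrist(name=None):
    from workcell import camera,get_obs
    c=camera("wrist"); K=c["intrinsics"]; Rc=cv2.Rodrigues(c["rvec"])[0]; t=np.array(c["tvec"]).ravel(); oc=-Rc.T@t
    o=np.array([659.2,31.55]); a=np.radians(6.08); R=np.array([[np.cos(a),-np.sin(a)],[np.sin(a),np.cos(a)]])
    def cast(uv,z):
        n=(uv-K[:2,2])/[K[0,0],K[1,1]]; th=np.linalg.norm(n,axis=1); s=np.sin(th)/np.maximum(th,1e-9)
        d=np.c_[n*s[:,None],np.cos(th)]@Rc; return ((oc+d*((z-oc[2])/d[:,2])[:,None])[:,:2]*1000-o)@R
    hsv=cv2.cvtColor(c["pixels"],cv2.COLOR_RGB2HSV); m=cv2.inRange(hsv,np.array((105,130,60)),np.array((130,255,255)))
    for k in cv2.findContours(m,cv2.RETR_EXTERNAL,cv2.CHAIN_APPROX_NONE)[0]:
        if cv2.contourArea(k)<500: continue
        r=cv2.minAreaRect(cast(k[:,0].astype(float),.04).astype(np.float32)); print("case",k[:,0].mean(0).round(),np.round(r[0],1),np.round(r[1],1),round(r[2],1))
    s=get_obs(); print("tcp stop",((s["position"][:2]*1000-o)@R).round(1),s["position"][2].round(4),s["tool_rot"].round(2),s["ft_force"].round(1),s["clock"])
    if name: cv2.imwrite(name,c["pixels"][:,:,::-1])
E
python3 -c "
from h import *
wrist('pics/w2.png')"
```

```text
case [536. 141.] [-109.2 -295. ] [56.8 70.8] 17.7
case [288. 114.] [-98.7 -51.6] [51.6 83. ] 0.1
tcp stop [-175.   -47.1] 0.1266 [-179.99   -0.      5.99] [ 0.2 -0.4  0.5] 8.2167
```

View pics/w2.png

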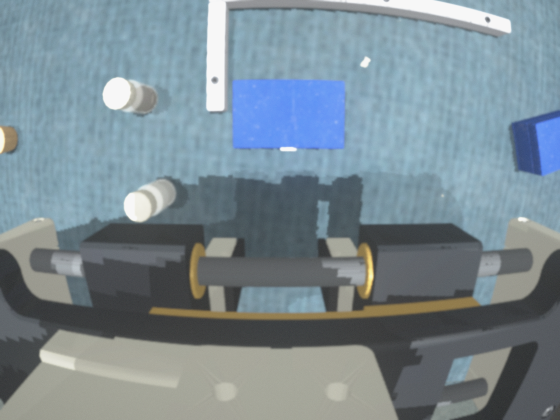

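The wrist view shows the case at (288,114), square to the stop, with its end 10 mm short of the short fence. The chip at (365,62) is outside its lane. I'll push +x now.

>>> {"method": "move_arm", "body": {
  "dp": [
    [0,0.0045,0.04],
    [0,0.0045,0.08],
    [0,0.0045,0.1],
    [0,0.0045,0.111],
    [0.01,0.0045,0.111],
    [0.02,0.0045,0.111],
    [0.027,0.0045,0.111],
    [0.032,0.0045,0.111],
    [0.036,0.0045,0.111],
    [0.04,0.0045,0.111],
    [0.045,0.0045,0.111],
    [0.05,0.0045,0.111],
    [0.055,0.0045,0.111],
    [0.06,0.0045,0.111],
    [0.065,0.0045,0.111],
    [0.07,0.0045,0.111],
    [0.075,0.0045,0.111],
    [0.08,0.0045,0.111],
    [0.085,0.0045,0.111],
    [0.09,0.0045,0.111]
  ],
  "yaw": [0,0,0,0,0,0,0,0,0,0,0,0,0,0,0,0,0,0,0,0],
  "gripper": [-0.14,-0.14,-0.14,-0.14,-0.14,-0.14,-0.14,-0.14,-0.14,-0.14,-0.14,-0.14,-0.14,-0.14,-0.14,-0.14,-0.14,-0.14,-0.14,-0.14]
}}

```text
clock: 9.88
position: [0.5806, -0.0282, 0.0155]
tool_rot: [180.0, 0.0, 6.1]
ft_force: [-2.3, 1.3, 1.3]
opening: 0.0374
grasp_force: 1.0
```

```bash
python3 -c "
from h import *
wrist()"
```

```text
case [278. 191.] [-46.7 -51.8] [51.6 82.7] 0.2
tcp stop [-83.3 -51.1] 0.0156 [ 1.7999e+02 -6.0000e-02  6.1100e+00] [ 1.5 -0.7  0.2] 9.9333
```

>>> {"method": "move_arm", "body": {
  "dp": [
    [0.004,0,0],
    [0.008,0,0],
    [0.012,0,0],
    [0.015,0,0],
    [0.017,0,0],
    [0.018,0,0],
    [0.019,0,0],
    [0.02,0,0],
    [0.021,0,0],
    [0.022,0,0],
    [0.022,0,0]
  ],
  "yaw": [0,0,0,0,0,0,0,0,0,0,0],
  "gripper": [-0.14,-0.14,-0.14,-0.14,-0.14,-0.14,-0.14,-0.14,-0.14,-0.14,-0.14]
}}

```text
clock: 10.85
position: [0.6022, -0.026, 0.0156]
tool_rot: [180.0, -0.0, 6.1]
ft_force: [-0.0, 0.1, -0.8]
opening: 0.0373
grasp_force: 0.3
```

```bash
python3 -c "
from h import *
wrist()"
```

```text
case [275. 192.] [-25.  -51.8] [50.9 82.6] 0.1
tcp stop [-62.8 -51.1] 0.0156 [-1.80e+02 -2.00e-02  6.09e+00] [ 0.1  0.2 -0.1] 10.9
```

>>> {"method": "move_arm", "body": {
  "dp": [
    [0.001,0,0],
    [0.002,0,0],
    [0.003,0,0],
    [0.003,0,0]
  ],
  "yaw": [0,0,0,0],
  "gripper": [-0.14,-0.14,-0.14,-0.14]
}}

```text
clock: 11.23
position: [0.6025, -0.026, 0.0153]
tool_rot: [180.0, 0.3, 6.1]
ft_force: [-8.0, 1.2, 6.1]
opening: 0.0376
grasp_force: 4.2
```

The case is against the long fence, with 8 N of reaction on the tool. I'll retreat, lift and go round to the -y end.

>>> {"method": "move_arm", "body": {
  "dp": [
    [-0.006,0,0],
    [-0.02,0,0],
    [-0.025,0,-0.03],
    [-0.025,0,-0.06],
    [-0.02,0.02,-0.085],
    [0,0.05,-0.085],
    [0.02,0.066,-0.085],
    [0.035,0.066,-0.085],
    [0.035,0.066,-0.085],
    [0.035,0.066,-0.085],
    [0.035,0.066,-0.085],
    [0.035,0.066,-0.085],
    [0.035,0.066,-0.085],
    [0.035,0.066,-0.085],
    [0.035,0.066,-0.085],
    [0.035,0.066,-0.085],
    [0.035,0.066,-0.085],
    [0.035,0.066,-0.085],
    [0.035,0.066,-0.085]
  ],
  "yaw": [0,0,0,0.12,0.24,0.36,0.48,0.6,0.72,0.84,0.96,1.08,1.2,1.32,1.44,1.571,1.571,1.571,1.571],
  "gripper": [-0.14,-0.14,-0.14,-1,-1,-1,-1,-1,-1,-1,-1,-1,-1,-1,-1,-1,-1,-1,-1]
}}

```text
clock: 12.82
position: [0.6469, -0.0876, 0.1007]
tool_rot: [-180.0, -0.0, -83.7]
ft_force: [-1.3, 0.1, 0.6]
opening: 0.0006
grasp_force: 0.0
```

```bash
python3 -c "
from h import *
wrist(); look()"
```

```text
case [124. 288.] [105.1 -53.9] [44.1 21.5] 2.4
case [106. 229.] [ 116.1 -101.4] [72.2 59. ] 43.5
case [118.  40.] [  97.4 -259.9] [62.7 86.8] 13.6
tcp stop [ -24.9 -117.1] 0.1006 [-179.98   -0.    -83.73] [ 0.3 -0.2  0.2] 12.8667
tcp stop [ -24.9 -117.1] 0.100611191827924 [-0.3 -0.1 -0.1] 12.9167
```

>>> {"method": "move_arm", "body": {
  "dp": [
    [0,0.001,0.03],
    [0,0.001,0.06],
    [0,0.001,0.075],
    [0,0.001,0.084],
    [0,0.001,0.084],
    [-0.004,0.001,0.084],
    [-0.008,0.001,0.084],
    [-0.011,0.001,0.084],
    [-0.013,0.001,0.084],
    [-0.015,0.001,0.084],
    [-0.017,0.001,0.084],
    [-0.018,0.001,0.084],
    [-0.019,0.001,0.084],
    [-0.02,0.001,0.084],
    [-0.021,0.001,0.084],
    [-0.022,0.001,0.084],
    [-0.022,0.001,0.084]
  ],
  "yaw": [0,0,0,0,0,0,0,0,0,0,0,0,0,0,0,0,0],
  "gripper": [-1,-1,-1,-1,-1,-1,-1,-1,-1,-1,-1,-1,-1,-1,-1,-1,-1]
}}

```text
clock: 14.33
position: [0.6434, -0.0662, 0.0165]
tool_rot: [180.0, -0.0, -83.9]
ft_force: [0.8, -4.6, 2.4]
opening: 0.0005
grasp_force: 2.2
```

>>> {"method": "move_arm", "body": {
  "dp": [
    [-0.001,0,0],
    [-0.002,0,0],
    [-0.002,0,0],
    [-0.002,0,0]
  ],
  "yaw": [0,0,0,0],
  "gripper": [-1,-1,-1,-1]
}}

```text
clock: 14.67
position: [0.6434, -0.0661, 0.0168]
tool_rot: [180.0, -0.1, -83.9]
ft_force: [3.3, -13.6, 0.8]
opening: 0.0006
grasp_force: 7.0
```

Both contacts are firm. I'll back off, return to the front, check, and press once more toward the long fence.

>>> {"method": "move_arm", "body": {
  "dp": [
    [0.005,0,0],
    [0.02,0,0],
    [0.02,0,-0.03],
    [0.02,0,-0.06],
    [0.01,0.01,-0.09],
    [0,0.03,-0.11],
    [-0.03,0.06,-0.11],
    [-0.053,0.08,-0.11],
    [-0.053,0.08,-0.11],
    [-0.053,0.08,-0.11],
    [-0.053,0.08,-0.11],
    [-0.053,0.08,-0.11],
    [-0.053,0.08,-0.11],
    [-0.053,0.08,-0.11],
    [-0.053,0.08,-0.11],
    [-0.053,0.08,-0.11],
    [-0.053,0.08,-0.11],
    [-0.053,0.08,-0.11],
    [-0.053,0.08,-0.11]
  ],
  "yaw": [0,0,0,-0.12,-0.24,-0.36,-0.48,-0.6,-0.72,-0.84,-0.96,-1.08,-1.2,-1.32,-1.44,-1.571,-1.571,-1.571,-1.571],
  "gripper": [-1,-1,-1,-0.14,-0.14,-0.14,-0.14,-0.14,-0.14,-0.14,-0.14,-0.14,-0.14,-0.14,-0.14,-0.14,-0.14,-0.14,-0.14]
}}

```text
clock: 16.25
position: [0.5579, -0.0197, 0.1264]
tool_rot: [-180.0, 0.0, 5.8]
ft_force: [-0.8, -0.9, -0.4]
opening: 0.0378
grasp_force: 0.0
```

```bash
python3 -c "
from h import *
wrist('pics/w3.png')"
```

```text
case [537. 198.] [-102.1 -293.4] [66.2 70.6] 14.2
case [290. 108.] [-27.  -42.3] [80.9 50.1] 89.9
case [508.  12.] [  83.3 -257. ] [ 27.7 111.1] 16.0
tcp stop [-106.1  -40.2] 0.1265 [-1.7999e+02  1.0000e-02  5.8800e+00] [-0.2  0.1  0.1] 16.3
```

View pics/w3.png

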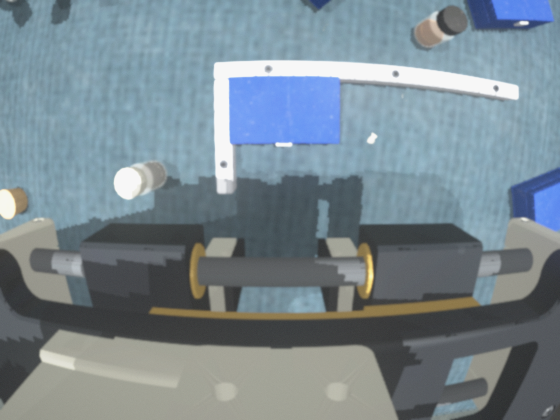

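>>> {"method": "move_arm", "body": {
  "dp": [
    [0,0.006,0.03],
    [0,0.006,0.06],
    [0,0.006,0.09],
    [0,0.006,0.11],
    [0.01,0.006,0.11],
    [0.02,0.006,0.11],
    [0.03,0.006,0.11],
    [0.036,0.006,0.11],
    [0.04,0.006,0.11],
    [0.042,0.006,0.11],
    [0.043,0.006,0.11],
    [0.044,0.006,0.11],
    [0.045,0.006,0.11],
    [0.046,0.006,0.11],
    [0.046,0.006,0.11]
  ],
  "yaw": [-0.003,-0.003,-0.003,-0.003,-0.003,-0.003,-0.003,-0.003,-0.003,-0.003,-0.003,-0.003,-0.003,-0.003,-0.003],
  "gripper": [-0.32,-0.32,-0.32,-0.32,-0.32,-0.32,-0.32,-0.32,-0.32,-0.32,-0.32,-0.32,-0.32,-0.32,-0.32]
}}

```text
clock: 17.55
position: [0.6019, -0.0212, 0.0164]
tool_rot: [180.0, 0.2, 6.2]
ft_force: [-6.6, 0.4, 6.1]
opening: 0.0297
grasp_force: 3.9
```

>>> {"method": "move_arm", "body": {
  "dp": [
    [-0.006,0,0],
    [-0.02,0,0],
    [-0.04,0,0],
    [-0.05,0,-0.04],
    [-0.05,0,-0.08],
    [-0.05,0,-0.12],
    [-0.06,0,-0.16],
    [-0.08,0,-0.19],
    [-0.09,-0.04,-0.2],
    [-0.1,-0.08,-0.2],
    [-0.11,-0.12,-0.2],
    [-0.11,-0.16,-0.2],
    [-0.11,-0.2,-0.2],
    [-0.11,-0.24,-0.2],
    [-0.11,-0.28,-0.2],
    [-0.11,-0.32,-0.2],
    [-0.11,-0.32,-0.2],
    [-0.11,-0.32,-0.2]
  ],
  "yaw": [0,0,0,0,0,0,0,0,0,0,0,0,0,0,0,0,0,0],
  "gripper": [-0.32,-0.32,-0.32,-0.32,-0.32,-0.32,-0.32,-0.32,-0.32,-0.32,-0.32,-0.32,-0.32,-0.32,-0.32,-0.32,-0.32,-0.32]
}}

```text
clock: 19.05
position: [0.4597, 0.2874, 0.2163]
tool_rot: [-180.0, -0.0, 6.4]
ft_force: [0.3, -0.5, 0.3]
opening: 0.0297
grasp_force: 0.0
```

```bash
python3 -c "
from h import *
look('pics/t3.png')
im=cv2.imread('pics/t3.png')[150:290,140:380]; cv2.imwrite('pics/t3c.png',cv2.resize(im,None,fx=3.3,fy=3.3,interpolation=cv2.INTER_CUBIC))"
```

```text
case [-27.2 -41.8] [50.9 82.7] -0.1
tcp stop [-171.4  274.2] 0.21631241497603343 [-0.2 -0.9  0.4] 19.1
```

View pics/t3c.png

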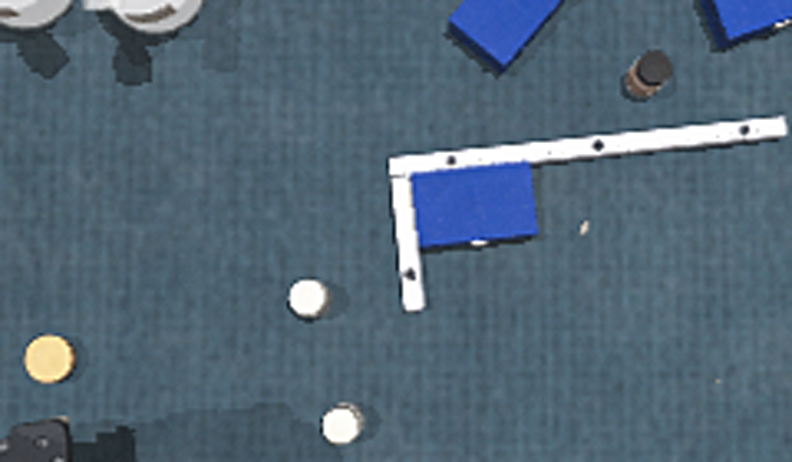

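The case sits flush in the corner, at crop position (475,205). The vials at (308,298), (342,424) and (648,75) and the stopper at (49,359) haven't moved, and the arm is clear.

```bash
python3 -c "
from workcell import *
print(finish_job())"
```

```text
the job is handed in; nothing more can be done
None
```

The blue weight case is in the inside corner of the stop, flush against both fences within what the cameras can measure. The vials and stopper weren't touched, the arm is clear, and I handed the job in at about 19 s.

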